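# Find the hidden release and open the coffee-tool box

### The job

Open the coffee-tool box on the worktop. Its release is a flush pad hidden somewhere along the black panel let into the front of the box's top: find it (by touch, since black on black it hardly shows), press it in until the wooden lid springs up half-way, then push the lid on over until it leans back fully open by itself. Use the fingertips only and do not lean hard on the box; pick nothing up and leave the loose things around it where they stand.

Things in the scene. Friction and masses are not known exactly. Their poses are not given: they have to be found in the camera images.
- coffee_box: white low box, 224 (x) x 360 (y) x 85 (z) mm, fast to the worktop. Origin: centre of its underside; x points from its front (robot side) to its back, y to its left, z up; turned up to 0.2 rad about z. Front 52 mm of the top: fixed white deck at z = 85 mm with the black panel let in. Behind it the wooden lid, flush with the deck: 162 mm long (x -58 to 104), 358 wide, 10 thick
- panel_centre (a point): middle of the black panel's face (box x -85, y 0, z 84 mm); axes as the box's. The panel is rigid, 48 mm across (x) and 156 long (y), 1 mm below the white deck. The release pad, black, 36 (x) x 50 (y) mm, fills a 38 x 52 mm opening in it and rests 2 mm below the panel's face, so closed fingertips sliding lightly along the panel drop in there
- panel_left_end (a point): left (+y) end of the panel's centre line, at the panel's face. The pad's centre lies on this centre line, anywhere from 48 mm left to 48 mm right of the panel's middle, different every time
- panel_right_end (a point): right (-y) end of the panel's centre line, at the panel's face
- release_pad (a joint): how far the release pad is pressed in, m: 0 at rest, 0.005 at its stop. Sprung: 2.4 N to start, about 6 N at the stop; it frees the lid at about 0.0035 and comes back up when let go. Fingertips must be wholly inside its opening to press it; anywhere on the pad will do
- lid (a joint): lid angle, rad: 0 shut and latched, 1.90 leaning back on its stop. Hinge along the box's y at its back (box x 106, z 75 mm). Once freed, a spring kicks it up in about a second to 0.92 and holds it there; from there it turns freely (0.25 kg), falls back to 0.92 if let go before about 1.55, and rests on the stop by itself once past that
- lid_edge (a point): middle of the lid's front edge, half-way through its thickness, 164 mm from the hinge: about 210 mm above the worktop when the lid has sprung up, 240 mm when upright. On the underside, 4 to 16 mm in from the edge and 62 mm either side of the middle, a steel keeper with a lip towards the edge stands 12 mm proud of the wood
- teal_cup: teal and white espresso cup, 63x88x51 mm, loose, beside the box's left end. Origin: centre of its underside
- tamper: coffee tamper with a wooden handle, 58 mm across, 90 high, loose, beside the box's right end. Origin: centre of its underside
- matchbox: matchbox, 36x54x16 mm, lying loose on the right end of the box's white front deck, centred about 40 to 55 mm beyond the right end of the black panel. Origin: centre of its underside
- portafilter: portafilter with a black handle, 81x208x28 mm, loose, far left. Origin: centre of its underside
- scoop: steel coffee scoop, 43x142x28 mm, loose, far right. Origin: centre of its underside
- wine_stopper: steel and black bottle stopper, 33 mm across, 46 high, loose, far right. Origin: centre of its underside

How it is judged:
On the way, in this order (a step that is already met when the one before it is completed fails the run):
1. the release pad is pressed in far enough to free the lid (value of joint release_pad above 0.003 m), for 0.05 s.
2. the lid has sprung up half-way (value of joint lid above 0.8 rad), for 0.1 s.
At the end, for the whole second after the job is handed in: the lid leans back fully open (over 1.75 rad), the release pad is back up (within 1.5 mm), and every loose thing is within 20 mm of where it stood (value of joint lid above 1.75 rad and value of joint release_pad below 0.0015 m and distance of each of teal_cup, tamper, matchbox, portafilter, scoop, wine_stopper from where it was at the start of the episode below 0.02 m); the robot touches nothing.
It fails at once if the box is leaned on or struck hard (over 70 N) (contact force between the fingers and anything else above 70 N).
It fails at once if a loose thing is lifted, carried or knocked away (over 30 mm) (distance of any of teal_cup, tamper, matchbox, portafilter, scoop, wine_stopper from where it was at the start of the episode above 0.03 m).
It fails at once if a loose thing is picked up (12 mm off what it stood on) (height (world z) of any of teal_cup, tamper, portafilter, scoop, wine_stopper above 0.012 m or height (world z) of matchbox above 0.097 m).
It fails at once if a loose thing is knocked over (angle between any of teal_cup, tamper, matchbox, portafilter, scoop, wine_stopper's own z axis and vertical above 0.6 rad).
It also fails if it takes over 64 s, if anything falls off the work surface, if the arm or the gripper's body presses on something with over 40 N, if the wrist force passes 120 N, or if a joint passes its speed limit or range.

### The arm

A 6-joint arm with a two-finger parallel gripper is mounted at the origin on a cart in front of the work surface, level with it; the furniture and walls round the work are solid. World frame = base frame: x ahead of the robot, y to its left, z up, the work surface at z = 0. Lengths are in m, angles in rad, forces in N, time in s.
With the tool pointing down it reaches from about 0.3 to 0.75 m from the base axis. Payload 8.5 kg.
Tool frame: the origin (TCP) lies at the very end of the fingers, on their centre line; the grasp point (between the pads) lies 19 mm behind it; z points along the fingers, y is the line along which they close (so a half turn about z gives the same grasp; the last joint's range is limited). The gripper opens to 88 mm and grips with 3 to 60 N. Pads are 18 mm wide; open, the fingers measure 123 mm over their backs; the gripper's body (75 mm by 187 mm) begins 45 mm behind the grasp point.
Start: joints at [0.982, 0.381, 1.297, -0, 1.464, -0.215], TCP at [0.201, 0.512, 0.239] pointing down, gripper open.
Joint ranges: [-3.11, 3.11], [-0.89, 2.33], [0.22, 2.48], [-1.42, 4.56], [0.17, 2.85], [-2.88, 2.88]. Speed limits (rad/s): [2.39, 2.39, 3.14, 3.14, 3.14, 3.14].

### API

Orientations are given as [roll, pitch, yaw] about the fixed x, y, z axes, in that order (R = Rz(yaw) Ry(pitch) Rx(roll)).
In Python, from plant import readout, vision, manip gives the robot as it stands. The module is installed in compiled form; this text tells all that it offers.
- The arm moves only by the shell command python3 -m handwheel 'ROWS'. ROWS is JSON, a list of rows, each an object of numbers: "tx", "ty", "tz": the shift along the tool's x, y, z in m; "wx", "wy", "wz": the turn, a rotation vector about the tool's x, y, z in degrees; "hand": the closure, from -1 (fully open) to 1 (shut), so that 0 is half open. In form: [{"tx": .., "ty": .., "tz": .., "wx": .., "wy": .., "wz": .., "hand": ..}, ...]. A call has 1 to 10 rows; each row shifts and turns the commanded pose from where the row before left it, along the tool's axes as they then stand; what a row does not reach is not made up. A row lasts 1/8 s, in which the tool goes at most 62.5 mm and 10.7 degrees, less where a joint would pass 70% of its speed; a pose out of reach is approached as far as the arm can. A call is refused whole if a number of a shift passes 0.0625 or a number of a turn 10.7, either way. A call with a gripper value outside its range is refused whole. The fingers move at their own pace and stop on an object; the grip force is fixed at half the most. Time passes only in rows, so rows that do not move let the fingers close. It gives the time, the measured TCP pose, the force, the opening and the grip force at its end, in the units of the state.
- readout.observe(): the state, without advancing time (a new reading comes with each control period).
- vision.capture(name): name is "scene" or "top" or "wrist"; returns a dict with "img" (480x640x3 uint8, red, green, blue), "fx", "fy", "cx", "cy" (pixels), "T" (4x4, takes a point from camera to world coordinates). Camera axes: x right, y down, z forward; pixel columns grow to the right and rows downward; lengths in m; the calibration is good to about 2 mm. The wrist camera is an equidistant fisheye: a pixel r from the principal point sees the ray r / f radians off the axis. A picture is of the moment at which its call begins. There is no depth.
- manip.sign_off(): hands the job in; it is judged then, once.
Trained networks look in the newest picture that a camera, given by its name, has taken for a name from the list of things; names that differ only in an ending like _2 or _b are one class to them, and where a whole thing is asked for, a point or a joint stands for the part that bears it (a point fixed in the world has none). Each returns a list of dicts, best first, with "p" (0 to 1); they miss things now and then, are a little off and sometimes report something else, mostly with a low value. They report only what shows in the picture. A call takes as long as a camera call.
- vision.cut_out(camera, name): "mask" (480x640 bool, what is visible of it) and "point" ([row, column] in pixels, amid what is visible of it).
The state is a dict: "t": time; "q": joint angles; "dq": joint speeds; "effort": joint torques, N m; "position": TCP position; "ee_rot": TCP orientation; "ft_force": force on the tool from outside, world axes, zero at the start; "torque": the same for the moment, N m; "gripper_width": finger opening in m; "grip_force": force on a finger pad.
Only numpy, scipy, OpenCV 4.12 (cv2) and the standard library are available. Lean on these libraries where they do the work, as an engineer would, in place of code of your own. Each camera call takes 0.05 s, during which the arm holds its last target. There are 200 camera calls.

## Working session

There is one attempt and no reset: what is moved stays moved. The work goes in short steps, Python scripts to look and compute and a shell command to move; the robot and the scene stay as the last step left them, time stands still between calls to the robot, and variables do not carry over. Pictures are saved under pics/ and viewed, at most 10 in all, crops included, and the job is handed in when it is done.

```bash
mkdir -p pics; cat > h.py <<'E'
import numpy as np, cv2
from plant import readout, vision, manip
def ray(c,rc):
    v=np.array([(rc[1]-c["cx"])/c["fx"],(rc[0]-c["cy"])/c["fy"],1.0]); return c["T"][:3,:3]@v
def onz(c,rc,z):
    d=ray(c,rc); o=np.array(c["T"])[:3,3]; return o+d*(z-o[2])/d[2]
E
python3 - <<'E'
from h import *
for n in ["scene","top"]:
    c=vision.capture(n); c["T"]=np.array(c["T"])
    cv2.imwrite(f"pics/{n}0.png",c["img"][:,:,::-1])
    print(n,c["fx"],c["T"].round(3).tolist())
    for k,z in [("coffee_box",.085),("panel_centre",.084),("panel_left_end",.084),("matchbox",.101),("teal_cup",.05),("tamper",.09),("release_pad",.082),("lid",.085)]:
        for r in vision.cut_out(n,k)[:1]:
            m=r["mask"].astype(np.uint8); cn=max(cv2.findContours(m,0,1)[0],key=cv2.contourArea)
            b=cv2.boxPoints(cv2.minAreaRect(cn))
            print(k,round(r["p"],2),r["point"],onz(c,r["point"],z).round(3)[:2],[onz(c,(q[1],q[0]),z).round(3)[:2].tolist() for q in b])
s=readout.observe();print(s)
E
```

```text
scene 556.1539356098003 [[-0.852, -0.349, 0.39, -0.094], [-0.523, 0.537, -0.662, 1.084], [0.022, -0.768, -0.64, 1.117], [0.0, 0.0, 0.0, 1.0]]
coffee_box 0.97 [225.2, 321.2] [ 0.549 -0.052] [[0.652, 0.137], [0.583, -0.339], [0.416, -0.199], [0.504, 0.223]]
panel_centre 0.74 [226.1, 320.3] [ 0.55  -0.048] [[0.647, 0.142], [0.597, -0.343], [0.419, -0.204], [0.492, 0.225]]
panel_left_end 0.8 [227.2, 317.1] [ 0.555 -0.038] [[0.65, 0.139], [0.589, -0.342], [0.416, -0.2], [0.497, 0.225]]
matchbox 0.66 [217.1, 380.4] [ 0.41  -0.165] [[0.437, -0.14], [0.433, -0.22], [0.388, -0.193], [0.393, -0.114]]
teal_cup 0.74 [297.2, 292.3] [0.477 0.217] [[0.537, 0.205], [0.471, 0.162], [0.424, 0.237], [0.487, 0.278]]
tamper 0.61 [201.4, 387.5] [ 0.433 -0.265] [[0.465, -0.292], [0.436, -0.311], [0.392, -0.219], [0.421, -0.2]]
lid 0.97 [224.3, 324.8] [ 0.542 -0.061] [[0.643, 0.102], [0.583, -0.342], [0.431, -0.215], [0.507, 0.182]]
top 447.6132092735501 [[-0.003, -0.981, 0.194, 0.293], [-1.0, 0.005, 0.012, 0.002], [-0.013, -0.194, -0.981, 1.351], [0.0, 0.0, 0.0, 1.0]]
coffee_box 0.63 [245.6, 352.2] [ 0.534
[... 849 characters left out ...]
[0.44, -0.232]]
{'t': 0.9, 'q': array([ 9.81706362e-01,  3.80585434e-01,  1.29740184e+00,  3.15315828e-05,
        1.46359873e+00, -2.15265632e-01]), 'dq': array([-5.40437029e-04,  3.31937852e-04, -8.08754901e-04,  1.43188340e-05,
       -1.31754465e-03,  8.37693066e-04]), 'effort': array([-1.97810323e-04, -4.37783432e+01, -2.24734193e+01,  7.13977637e-02,
        3.13471653e-02, -3.26275881e-05]), 'position': array([0.2008149 , 0.51200928, 0.23875561]), 'ee_rot': array([ 3.14157946e+00, -2.92073782e-05,  2.76776495e+00]), 'ft_force': array([0.31191395, 0.38214967, 0.12152381]), 'torque': array([-0.04186025, -0.00094026, -0.06405863]), 'grip_force': 0.0, 'gripper_width': 0.08811198094913462}
```

```bash
python3 - <<'E'
from h import *
i=cv2.imread("pics/top0.png"); a=i[225:310,250:450]
a=cv2.resize(a,None,fx=4,fy=4,interpolation=cv2.INTER_CUBIC)
b=np.clip(a.astype(float)*3,0,255).astype(np.uint8)
cv2.imwrite("pics/crop0.png",cv2.resize(np.vstack([a,b]),(700,595)))
c=vision.capture("top");c["T"]=np.array(c["T"])
g=cv2.cvtColor(c["img"],cv2.COLOR_RGB2GRAY)[255:310,290:400]
n,l,st,ce=cv2.connectedComponentsWithStats((g<60).astype(np.uint8))
for k in range(1,n):
    if st[k,4]>200:
        b=cv2.boxPoints(cv2.minAreaRect(np.argwhere(l==k)[:,::-1].astype(np.float32)))+[290,255]
        print(st[k],[onz(c,(q[1],q[0]),.084).round(4)[:2].tolist() for q in b])
E
```

```text
(no output)
```

View pics/crop0.png

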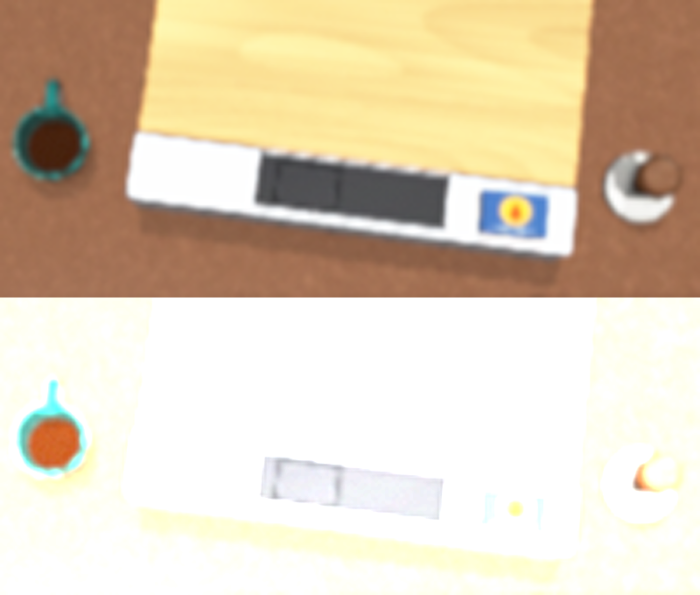

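View pics/scene0.png

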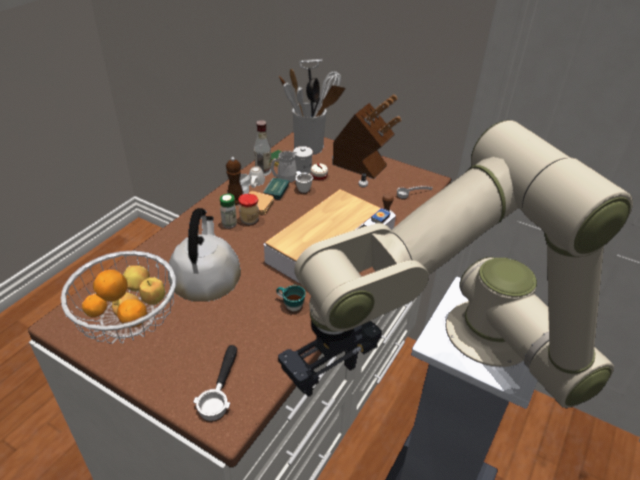

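The crop shows the black panel at columns 258–447 and a pad-like rectangle at columns 275–340, about 37 mm left of the panel's middle. This agrees with the network, which puts it at (0.441, -0.015). The scene view shows the arm at front left with a clear path over the cup.

```bash
cat >> h.py <<'E'
from scipy.spatial.transform import Rotation as Ro
YAW=-0.127; BC=np.array([.518,-.064,0]); RB=Ro.from_euler("z",YAW).as_matrix()
def where(s): # TCP in box frame, pose, force
    R=Ro.from_euler("xyz",s["ee_rot"]).as_matrix()
    print("t",round(s["t"],2),"box mm",((RB.T@(s["position"]-BC))*1e3).round(1),"ypr",s["ee_rot"].round(3),"F",s["ft_force"].round(1),"w",round(s["gripper_width"],4),"q",s["q"].round(2)); return R
def togo(box): # tool shift (mm) to a box point
    s=readout.observe(); R=where(s); print("to go mm",((R.T@(BC+RB@np.array(box)-s["position"]))*1e3).round(1))
E
python3 -m handwheel '[{"tx":-0.0415,"ty":-0.0404,"hand":1},{"tx":-0.0415,"ty":-0.0404,"hand":1},{"tx":-0.0415,"ty":-0.0404,"hand":1},{"tx":-0.0415,"ty":-0.0404,"hand":1},{"tx":-0.0415,"ty":-0.0404,"hand":1},{"tx":-0.0415,"ty":-0.0404,"hand":1},{"tx":-0.0415,"ty":-0.0404,"hand":1},{"tx":-0.0415,"ty":-0.0404,"hand":1},{"tx":-0.0415,"ty":-0.0404,"hand":1},{"tx":-0.0415,"ty":-0.0404,"hand":1}]'
python3 -m handwheel '[{"wz":-7,"hand":1},{"wz":-7.2,"hand":1},{"wy":-7,"hand":1},{"wy":-8,"hand":1},{"hand":1},{"hand":1}]'
python3 - <<'E'
from h import *
c=vision.capture("top");c["T"]=np.array(c["T"]); cv2.imwrite("pics/top1.png",c["img"][:,:,::-1])
togo([-.088,.037,.100])
E
```

```text
t 1.0 box mm [-387.5  531.2  238.7] ypr [-3.142  0.     2.768] F [ 0.3 -0.8  0.3] w 0.0884 q [ 0.98  0.38  1.3  -0.    1.46 -0.22]
to go mm [-411.2 -406.   138.8]schema error: expected keys tx, ty, tz, wx, wy, wz, hand
schema error: expected keys tx, ty, tz, wx, wy, wz, hand
```

```bash

python3 -m handwheel '[{"tx":-0.0415,"ty":-0.0404,"tz":0,"wx":0,"wy":0,"wz":0,"hand":1},{"tx":-0.0415,"ty":-0.0404,"tz":0,"wx":0,"wy":0,"wz":0,"hand":1},{"tx":-0.0415,"ty":-0.0404,"tz":0,"wx":0,"wy":0,"wz":0,"hand":1},{"tx":-0.0415,"ty":-0.0404,"tz":0,"wx":0,"wy":0,"wz":0,"hand":1},{"tx":-0.0415,"ty":-0.0404,"tz":0,"wx":0,"wy":0,"wz":0,"hand":1},{"tx":-0.0415,"ty":-0.0404,"tz":0,"wx":0,"wy":0,"wz":0,"hand":1},{"tx":-0.0415,"ty":-0.0404,"tz":0,"wx":0,"wy":0,"wz":0,"hand":1},{"tx":-0.0415,"ty":-0.0404,"tz":0,"wx":0,"wy":0,"wz":0,"hand":1},{"tx":-0.0415,"ty":-0.0404,"tz":0,"wx":0,"wy":0,"wz":0,"hand":1},{"tx":-0.0415,"ty":-0.0404,"tz":0,"wx":0,"wy":0,"wz":0,"hand":1}]'
python3 -m handwheel '[{"tx":0,"ty":0,"tz":0,"wx":0,"wy":0,"wz":-7,"hand":1},{"tx":0,"ty":0,"tz":0,"wx":0,"wy":0,"wz":-7.2,"hand":1},{"tx":0,"ty":0,"tz":0,"wx":0,"wy":-7,"wz":0,"hand":1},{"tx":0,"ty":0,"tz":0,"wx":0,"wy":-8,"wz":0,"hand":1},{"tx":0,"ty":0,"tz":0,"wx":0,"wy":0,"wz":0,"hand":1},{"tx":0,"ty":0,"tz":0,"wx":0,"wy":0,"wz":0,"hand":1}]'
python3 - <<'E'
from h import *
c=vision.capture("wrist"); cv2.imwrite("pics/wrist1.png",c["img"][:,:,::-1])
togo([-.088,.037,.100])
E
```

```text
t: 2.25
position: [0.4402, -0.0176, 0.239]
ee_rot: [3.141, 0.001, 2.767]
ft_force: [0.6, 0.6, 0.3]
gripper_width: 0.0002
grip_force: 0.0
t: 3.0
position: [0.4401, -0.0159, 0.2391]
ee_rot: [-3.141, 0.26, 3.016]
ft_force: [0.4, 0.8, 0.1]
gripper_width: 0.0004
grip_force: 0.0
t 3.05 box mm [-83.2  37.9 239. ] ypr [-3.142  0.261  3.016] F [-0.9 -0.3 -1. ] w 0.0005 q [-0.34  0.08  1.74  0.06  1.07 -1.81]
to go mm [ 40.5  -0.9 133.1]
```

View pics/wrist1.png

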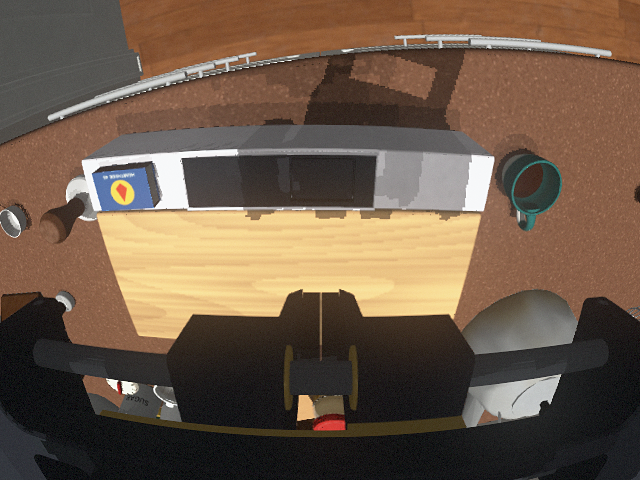

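The wrist view shows the panel at columns 183–376 and the pad rectangle at about columns 290–354, rows 157–200. I'll measure it from this view.

```bash
python3 - <<'E'
from h import *
c=vision.capture("wrist");T=np.array(c["T"])
def pt(u,v,z):
    a=np.array([(u-c["cx"])/c["fx"],(v-c["cy"])/c["fy"]]);r=np.hypot(*a);d=T[:3,:3]@np.r_[np.sin(r)*a/r,np.cos(r)]
    p=T[:3,3]+d*(z-T[2,3])/d[2]; return (RB.T@(p-BC)*1e3).round(1)[:2]
for n,u,v,z in [("panel",183,158,.084),("panel",186,209,.084),("panel",376,156,.084),("panel",373,208,.084),("pad",290,158,.082),("pad",292,202,.082),("pad",354,157,.082),("deckL",494,157,.085),("lidL",487,210,.085),("deckR",83,160,.085),("lidR",97,211,.085)]: print(n,pt(u,v,z))
for k in ["release_pad"]:
  for r in vision.cut_out("wrist",k)[:2]:
    ys,xs=np.nonzero(r["mask"]); print(k,r["p"],xs.min(),xs.max(),ys.min(),ys.max(),pt(r["point"][1],r["point"][0],.082))
E
```

```text
panel [-104.4  -74. ]
panel [-57.9 -78.8]
panel [-103.4   80.9]
panel [-57.8  81.4]
pad [-100.6   13.6]
pad [-62.1  14. ]
pad [-101.5   63.9]
deckL [-108.1  181.5]
lidL [-58.6 185.1]
deckR [-110.5 -173.3]
lidR [ -59.3 -172.2]
release_pad 0.67 291 354 157 199 [-82.6  41. ]
```

```bash

python3 -m handwheel '[{"tx":0.0114,"ty":0.0004,"tz":0.0435,"wx":0,"wy":0,"wz":0,"hand":1},{"tx":0.0114,"ty":0.0004,"tz":0.0435,"wx":0,"wy":0,"wz":0,"hand":1},{"tx":0.0114,"ty":0.0004,"tz":0.0435,"wx":0,"wy":0,"wz":0,"hand":1},{"tx":0,"ty":0,"tz":0,"wx":0,"wy":0,"wz":0,"hand":1},{"tx":0,"ty":0,"tz":0,"wx":0,"wy":0,"wz":0,"hand":1}]'
python3 -c "
from h import *
togo([-.083,.039,.087])"
```

```text
t: 3.78
position: [0.4415, -0.0148, 0.1051]
ee_rot: [-3.141, 0.263, 3.016]
ft_force: [0.3, -0.1, -0.7]
gripper_width: 0.0007
grip_force: 0.0
t 3.77 box mm [-82.1  39.1 105.1] ypr [-3.141  0.263  3.016] F [ 0.3 -0.1 -0.7] w 0.0007 q [-0.33  0.28  1.97  0.09  0.64 -1.84]
to go mm [ 5.6 -0.1 17.2]
```

```bash

python3 -m handwheel '[{"tx":0.0026,"ty":0,"tz":0.0082,"wx":0,"wy":0,"wz":0,"hand":1},{"tx":0.0025,"ty":0,"tz":0.008,"wx":0,"wy":0,"wz":0,"hand":1},{"tx":0,"ty":0,"tz":0,"wx":0,"wy":0,"wz":0,"hand":1},{"tx":0,"ty":0,"tz":0,"wx":0,"wy":0,"wz":0,"hand":1}]'
python3 -m handwheel '[{"tx":0.0003,"ty":0,"tz":0.001,"wx":0,"wy":0,"wz":0,"hand":1},{"tx":0.0003,"ty":0,"tz":0.001,"wx":0,"wy":0,"wz":0,"hand":1},{"tx":0,"ty":0,"tz":0,"wx":0,"wy":0,"wz":0,"hand":1}]'
python3 -m handwheel '[{"tx":0.0003,"ty":0,"tz":0.001,"wx":0,"wy":0,"wz":0,"hand":1},{"tx":0,"ty":0,"tz":0,"wx":0,"wy":0,"wz":0,"hand":1}]'
```

```text
t: 4.28
position: [0.4399, -0.0145, 0.087]
ee_rot: [-3.142, 0.262, 3.016]
ft_force: [0.4, 0.4, 0.4]
gripper_width: 0.0002
grip_force: 0.0
t: 4.65
position: [0.4398, -0.0145, 0.0848]
ee_rot: [-3.142, 0.262, 3.016]
ft_force: [1.0, 0.2, 0.3]
gripper_width: 0.0004
grip_force: 0.4
t: 4.9
position: [0.4399, -0.0145, 0.0839]
ee_rot: [-3.141, 0.262, 3.016]
ft_force: [-0.8, -0.4, 3.0]
gripper_width: 0.0006
grip_force: 1.6
```

Contact came 2 mm below the panel's face, so the tip is in the pad opening. I'll press.

```bash

python3 -m handwheel '[{"tx":0.0003,"ty":0,"tz":0.001,"wx":0,"wy":0,"wz":0,"hand":1},{"tx":0.0003,"ty":0,"tz":0.001,"wx":0,"wy":0,"wz":0,"hand":1},{"tx":0.0003,"ty":0,"tz":0.001,"wx":0,"wy":0,"wz":0,"hand":1},{"tx":0.0003,"ty":0,"tz":0.001,"wx":0,"wy":0,"wz":0,"hand":1},{"tx":0,"ty":0,"tz":0,"wx":0,"wy":0,"wz":0,"hand":1}]'
python3 - <<'E'
from h import *
c=vision.capture("scene"); cv2.imwrite("pics/s2.png",c["img"][:,:,::-1][120:320,200:470])
E
```

```text
t: 5.52
position: [0.4398, -0.0145, 0.0796]
ee_rot: [-3.141, 0.262, 3.016]
ft_force: [1.6, 0.6, 4.3]
gripper_width: 0.0005
grip_force: 2.5
```

View pics/s2.png

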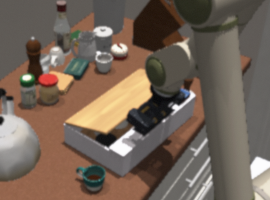

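The crop shows the lid springing up behind the gripper. I'll let it finish, then retract upward.

```bash

python3 -m handwheel '[{"tx":0,"ty":0,"tz":0,"wx":0,"wy":0,"wz":0,"hand":1},{"tx":0,"ty":0,"tz":0,"wx":0,"wy":0,"wz":0,"hand":1},{"tx":0,"ty":0,"tz":0,"wx":0,"wy":0,"wz":0,"hand":1},{"tx":0,"ty":0,"tz":0,"wx":0,"wy":0,"wz":0,"hand":1},{"tx":0,"ty":0,"tz":0,"wx":0,"wy":0,"wz":0,"hand":1},{"tx":0,"ty":0,"tz":0,"wx":0,"wy":0,"wz":0,"hand":1},{"tx":-0.0025,"ty":0,"tz":-0.01,"wx":0,"wy":0,"wz":0,"hand":1},{"tx":-0.005,"ty":0,"tz":-0.02,"wx":0,"wy":0,"wz":0,"hand":1},{"tx":-0.0075,"ty":0,"tz":-0.03,"wx":0,"wy":0,"wz":0,"hand":1}]'
python3 -m handwheel '[{"tx":0,"ty":-0.009,"tz":0,"wx":0,"wy":-7.5,"wz":0,"hand":1},{"tx":0,"ty":-0.009,"tz":0,"wx":0,"wy":-7.5,"wz":0,"hand":1},{"tx":0,"ty":-0.009,"tz":0,"wx":0,"wy":-7.5,"wz":0,"hand":1},{"tx":0,"ty":-0.009,"tz":0,"wx":0,"wy":-7.5,"wz":0,"hand":1},{"tx":0,"ty":0,"tz":0,"wx":0,"wy":0,"wz":0,"hand":1},{"tx":0,"ty":0,"tz":0,"wx":0,"wy":0,"wz":0,"hand":1}]'
python3 - <<'E'
from h import *
togo([-.03,.003,.140]);togo([.02,.003,.163]);togo([.112,.003,.192])
c=vision.capture("scene"); a=c["img"][:,:,::-1][120:320,200:470]
c=vision.capture("top"); b=c["img"][:,:,::-1][150:350,200:470]
cv2.imwrite("pics/s3.png",cv2.resize(np.hstack([a,b]),(800,296)))
E
```

```text
t: 6.7
position: [0.4374, -0.014, 0.1416]
ee_rot: [3.141, 0.258, 3.015]
ft_force: [0.4, -0.4, -0.5]
gripper_width: 0.0005
grip_force: 0.0
t: 7.45
position: [0.4412, -0.0328, 0.1515]
ee_rot: [3.116, 0.668, 3.016]
ft_force: [0.8, -0.1, -0.1]
gripper_width: 0.0006
grip_force: 0.0
t 7.45 box mm [-80.2  21.2 151.5] ypr [3.116 0.668 3.016] F [ 0.8 -0.1 -0.1] w 0.0006 q [-0.49  0.14  2.18  0.92  0.31 -2.75]
to go mm [-32.2 -19.3  39.6]
t 7.45 box mm [-80.2  21.2 151.5] ypr [3.116 0.668 3.016] F [ 0.8 -0.1 -0.1] w 0.0006 q [-0.49  0.14  2.18  0.92  0.31 -2.75]
to go mm [-85.7 -19.7  52.5]
t 7.45 box mm [-80.2  21.2 151.5] ypr [3.116 0.668 3.016] F [ 0.8 -0.1 -0.1] w 0.0006 q [-0.49  0.14  2.18  0.92  0.31 -2.75]
to go mm [-175.9  -20.6   86.7]
```

View pics/s3.png

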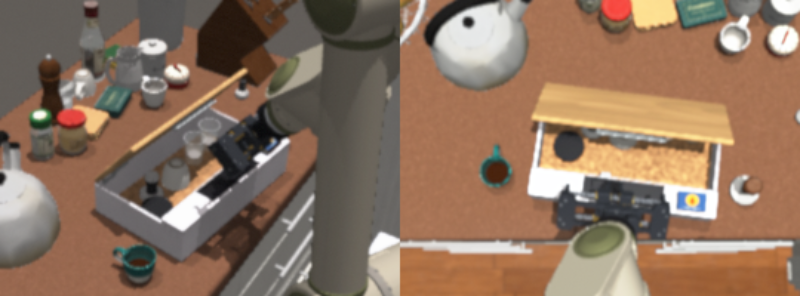

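The lid has sprung up to about half-way and the loose things are undisturbed. I'll move forward under the lid's edge.

```bash

python3 -m handwheel '[{"tx":-0.012,"ty":-0.005,"tz":0.01,"wx":0,"wy":0,"wz":0,"hand":1},{"tx":-0.012,"ty":-0.005,"tz":0.01,"wx":0,"wy":0,"wz":0,"hand":1},{"tx":-0.012,"ty":-0.005,"tz":0.01,"wx":0,"wy":0,"wz":0,"hand":1},{"tx":-0.012,"ty":-0.004,"tz":0.01,"wx":0,"wy":0,"wz":0,"hand":1},{"tx":0,"ty":0,"tz":0,"wx":0,"wy":0,"wz":0,"hand":1}]'
python3 -c "
from h import *
togo([.02,.003,.163]);togo([.112,.003,.192])"
```

```text
t: 8.18
position: [0.5023, -0.0593, 0.1494]
ee_rot: [3.117, 0.67, 3.015]
ft_force: [-0.3, 0.3, -0.3]
gripper_width: 0.0004
grip_force: 0.0
t 8.18 box mm [-16.1   2.7 149.4] ypr [3.117 0.67  3.015] F [-0.3  0.3 -0.3] w 0.0004 q [-0.47  0.24  2.03  0.81  0.33 -2.63]
to go mm [-36.8   0.   11.8]
t 8.18 box mm [-16.1   2.7 149.4] ypr [3.117 0.67  3.015] F [-0.3  0.3 -0.3] w 0.0004 q [-0.47  0.24  2.03  0.81  0.33 -2.63]
to go mm [-126.9   -0.9   46.1]
```

```bash

python3 -m handwheel '[{"tx":-0.012,"ty":0,"tz":0.004,"wx":0,"wy":0,"wz":0,"hand":1},{"tx":-0.012,"ty":0,"tz":0.004,"wx":0,"wy":0,"wz":0,"hand":1},{"tx":-0.012,"ty":0,"tz":0.004,"wx":0,"wy":0,"wz":0,"hand":1},{"tx":-0.009,"ty":0,"tz":0.0035,"wx":0,"wy":0,"wz":0,"hand":1},{"tx":-0.009,"ty":0,"tz":0.0035,"wx":0,"wy":0,"wz":0,"hand":1},{"tx":-0.009,"ty":0,"tz":0.0035,"wx":0,"wy":0,"wz":0,"hand":1}]'
python3 - <<'E'
from h import *
togo([.112,.003,.192])
c=vision.capture("scene"); a=c["img"][:,:,::-1][120:320,200:470]
c=vision.capture("top"); b=c["img"][:,:,::-1][150:350,200:470]
cv2.imwrite("pics/s4.png",cv2.resize(np.hstack([a,b]),(800,296)))
E
```

```text
t: 8.93
position: [0.564, -0.066, 0.1708]
ee_rot: [3.116, 0.668, 3.015]
ft_force: [-1.5, 0.1, -0.5]
gripper_width: 0.0006
grip_force: 0.5
t 8.93 box mm [ 45.9   3.9 170.8] ypr [3.116 0.668 3.015] F [-1.5  0.1 -0.5] w 0.0006 q [-0.42  0.3   1.85  0.53  0.41 -2.3 ]
to go mm [-65.   -1.5  24.3]
```

View pics/s4.png

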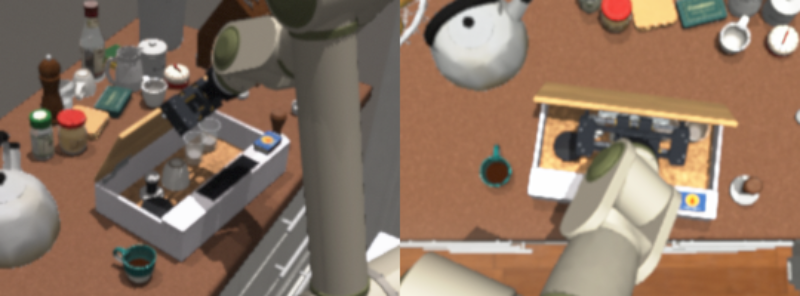

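The lid is moving on the fingertips with about 1.5 N of force and stands more upright. I'll keep pushing.

```bash

python3 -m handwheel '[{"tx":-0.01,"ty":0,"tz":0.0038,"wx":0,"wy":0,"wz":0,"hand":1},{"tx":-0.01,"ty":0,"tz":0.0038,"wx":0,"wy":0,"wz":0,"hand":1},{"tx":-0.01,"ty":0,"tz":0.0038,"wx":0,"wy":0,"wz":0,"hand":1},{"tx":-0.01,"ty":0,"tz":0.0038,"wx":0,"wy":0,"wz":0,"hand":1},{"tx":-0.01,"ty":0,"tz":0.0038,"wx":0,"wy":0,"wz":0,"hand":1},{"tx":-0.01,"ty":0,"tz":0.0038,"wx":0,"wy":0,"wz":0,"hand":1},{"tx":-0.01,"ty":0,"tz":0.0038,"wx":0,"wy":0,"wz":0,"hand":1},{"tx":0,"ty":0,"tz":0,"wx":0,"wy":0,"wz":0,"hand":1},{"tx":0,"ty":0,"tz":0,"wx":0,"wy":0,"wz":0,"hand":1},{"tx":0,"ty":0,"tz":0,"wx":0,"wy":0,"wz":0,"hand":1}]'
python3 - <<'E'
from h import *
togo([-.03,.003,.215])
c=vision.capture("scene"); a=c["img"][:,:,::-1][120:320,200:470]
c=vision.capture("top"); b=c["img"][:,:,::-1][150:350,200:470]
cv2.imwrite("pics/s5.png",cv2.resize(np.hstack([a,b]),(800,296)))
E
```

```text
t: 10.28
position: [0.6348, -0.0745, 0.1937]
ee_rot: [3.117, 0.669, 3.015]
ft_force: [0.1, 0.1, -0.4]
gripper_width: 0.0003
grip_force: 0.0
t 10.28 box mm [117.2   4.4 193.7] ypr [3.117 0.669 3.015] F [ 0.1  0.1 -0.4] w 0.0003 q [-0.37  0.37  1.63  0.36  0.52 -2.08]
to go mm [ 102.2    1.4 -108.1]
```

View pics/s5.png

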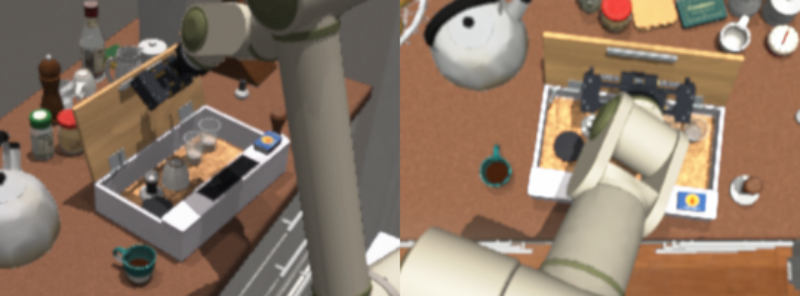

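The lid leans back with no force on the tip. I'll withdraw the arm.

```bash

python3 -m handwheel '[{"tx":0.015,"ty":0,"tz":-0.015,"wx":0,"wy":0,"wz":0,"hand":1},{"tx":0.02,"ty":0,"tz":-0.022,"wx":0,"wy":0,"wz":0,"hand":1},{"tx":0.02,"ty":0,"tz":-0.022,"wx":0,"wy":0,"wz":0,"hand":1},{"tx":0.02,"ty":0,"tz":-0.022,"wx":0,"wy":0,"wz":0,"hand":1},{"tx":0.015,"ty":0,"tz":-0.022,"wx":0,"wy":0,"wz":0,"hand":1},{"tx":0,"ty":0,"tz":0,"wx":0,"wy":0,"wz":0,"hand":1},{"tx":0,"ty":0,"tz":0,"wx":0,"wy":0,"wz":0,"hand":1},{"tx":0,"ty":0,"tz":0,"wx":0,"wy":0,"wz":0,"hand":1}]'
python3 - <<'E'
from h import *
c=vision.capture("scene"); a=c["img"][:,:,::-1][120:320,200:470]
c=vision.capture("top"); b=c["img"][:,:,::-1][150:350,200:470]
cv2.imwrite("pics/s6.png",cv2.resize(np.hstack([a,b]),(800,296)))
E
```

```text
t: 11.38
position: [0.502, -0.0603, 0.2183]
ee_rot: [3.116, 0.669, 3.015]
ft_force: [-0.4, 0.5, -0.2]
gripper_width: 0.0004
grip_force: 0.0
```

View pics/s6.png

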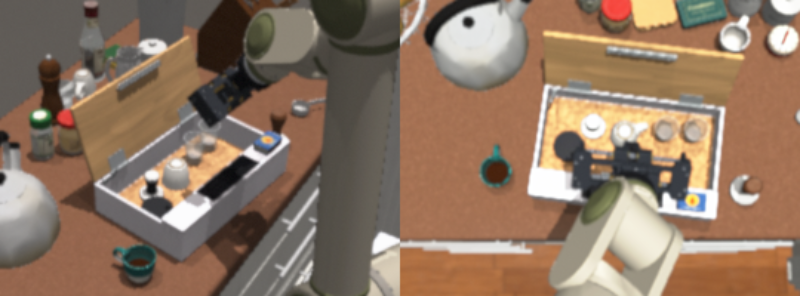

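The lid stands fully open by itself, the gripper is clear, and the cup, tamper and matchbox are where they were.

```bash
python3 -c "
from plant import manip; print(manip.sign_off())"
```

```text
the job is handed in; nothing more can be done
None
```

The box is open: I pressed the release pad and pushed the sprung lid over until it leaned back by itself, with the cup, tamper and matchbox unmoved in the last pictures; the job is handed in, and no verdict came back.

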